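Shut and lock the drawer cabinet

ROBOT

A 7-joint arm with a two-finger parallel gripper is mounted at the origin on the work surface. World frame = base frame: x ahead of the robot, y to its left, z up, the work surface at z = 0. Lengths are in m, angles in rad, forces in N, time in s.
With the tool pointing down it reaches from about 0.425 to 0.925 m from the base axis. Payload 6.8 kg.
Tool frame: the origin (TCP) lies midway between the tips of the shut fingers; the grasp point (between the pads) lies 19 mm behind it; z points along the fingers, y is the line along which they close (so a half turn about z gives the same grasp; the last joint's range is limited). The gripper opens to 85 mm and grips with 20 to 120 N. Pads are 22 mm wide; open, the fingers measure 114 mm over their backs; the gripper's body (76 mm by 85 mm) begins 54 mm behind the grasp point. The pads swing forward as they close: fully open they stand 13 mm farther back than shut.
Start: joints at [1.067, 0.477, 0.022, 1.555, -0.011, 1.109, -0.083], TCP at [0.26, -0.623, 0.231] pointing down, gripper open.
Joint ranges: [-2.96, 2.96], [-0.34, 2.1], [-1.41, 1.46], [0.24, 2.44], [-1.37, 4.51], [0.17, 1.92], [-2.96, 2.96]. Speed limits (rad/s): [2.39, 2.39, 3.14, 3.14, 3.14, 3.14, 3.14].

INTERFACE

Orientations are given as a unit quaternion [w, x, y, z].
In Python, from station import * gives the robot as it stands.
- The arm moves only by the shell command python3 -m creep 'ROWS' [FORCE]. ROWS is JSON, a list of rows, each a list of 7 numbers: the gripper command: -1 is shut, 1 is fully open, values between are in proportion, then the shift along the world's x, y, z in mm, then the turn, a rotation vector about the world's x, y, z in rad. A call has 1 to 5 rows; each row shifts and turns the commanded pose from where the row before left it; what a row does not reach is not made up. A row lasts 1/8 s, in which the tool goes at most 62.5 mm and 10.7 degrees, less where a joint would pass 70% of its speed; a pose out of reach is approached as far as the arm can. A call is refused whole if a number of a shift passes 62.5 or a number of a turn 0.188, either way. A call with a gripper value outside its range is refused whole. The fingers move at their own pace and stop on an object; FORCE is the grip in N (left out, the last holds). Time passes only in rows, so rows that do not move let the fingers close. It gives the time, the measured TCP pose, the force, the opening and the grip force at its end, in the units of the state.
- get_obs(): the state, without advancing time (a new reading comes with each control period).
- read_camera(name): name is "scene" or "top"; returns (picture, depth): 480x640x3 uint8, red, green, blue; 480x640 float32, m along the optical axis (not along the pixel's ray), 0 where there is no reading.
- camera_params(name): a dict with "intrinsics" (3x3 intrinsics, pixels), "cam_to_world" (4x4, takes a point from camera to world coordinates). Camera axes: x right, y up, looking along -z (the intrinsics and any distortion apply to the point x, -y, -z); pixel columns grow to the right and rows downward; lengths in m; the calibration is good to about 2 mm. A picture is of the moment at which its call begins. camera_params takes no time and is no camera call.
- hand_in(): hands the job in; it is judged then, once.
The state is a dict: "t": time; "q": joint angles; "joint_vel": joint speeds; "joint_torque": joint torques, N m; "eef_pos": TCP position; "tool_rot": TCP orientation; "contact_force": force on the tool from outside, world axes, zero at the start; "torque": the same for the moment, N m; "gripper_width": opening from 0.0 (shut) to 1.0 (fully open); "grasp_force": force on a finger pad.
Only numpy, scipy, OpenCV 4.12 (cv2) and the standard library are available. Lean on these libraries where they do the work, as an engineer would, in place of code of your own. Each camera call takes 0.05 s, during which the arm holds its last target. There are 200 camera calls.

TASK

Push both open drawers of the low cabinet on the bench fully home with the fingertips; only then press the round push lock on top of the cabinet down until it is fully in. Then draw back. Pick nothing up and leave everything that stands on and around the cabinet where it is.

Things in the scene. Friction and masses are not known exactly. Their poses are not given: they have to be found in the camera images.
- cabinet: low grey steel drawer cabinet fixed to the bench, 200 mm deep (x), 330 mm wide (y), 100 mm tall. Origin on the bench under the middle of its front edge; x points from the front to the back, away from the robot (within 0.3 rad of world x), y to its left, z up. Two drawers side by side in its front
- drawer_left (a joint): how far the cabinet's left drawer (left as the robot sees it, at +y of the cabinet) stands out, m: 0 is fully home, it starts 0.03 to 0.105 out and can come 0.13 out. It slides along the cabinet's x axis; pushing along +x of the cabinet shuts it. Runners drag about 2 N plus 12 N per m/s and it stays where it is left; a hard stop at 0. 0.5 to 1.2 kg. It has no handle and is filled to the rim
- drawer_left_front (a point): centre of the outer face of the left drawer's flat front, which is 155 mm wide and 74 mm tall, 16 to 90 mm above the bench; axes as the cabinet's. With the drawer home it lies 8 mm in front of the cabinet's front edge, 80.5 mm left of its middle, 53 mm above the bench
- drawer_right (a joint): how far the cabinet's right drawer (right as the robot sees it, at -y of the cabinet) stands out, m: 0 is fully home, it starts 0.03 to 0.105 out and can come 0.13 out. It slides along the cabinet's x axis; pushing along +x of the cabinet shuts it. Runners drag about 2 N plus 12 N per m/s and it stays where it is left; a hard stop at 0. 0.5 to 1.2 kg. It has no handle and is filled to the rim
- drawer_right_front (a point): the same point of the right drawer's front, which is the same size; with the drawer home it lies 8 mm in front of the cabinet's front edge, 80.5 mm right of its middle, 53 mm above the bench
- lock (a joint): how far the push lock is pressed in, m: starts out at 0 to 0.002, fully in at 0.012, where it stops hard. It moves straight down against about 2.5 N of drag (plus 8 N per m/s) and stays where it is left
- lock_top (a point): centre of the top of the push lock, a round upright steel plunger 28 mm across in a low 44 mm collar on the cabinet's top, 45 mm behind its front edge, midway between the drawers. Its top is 18 mm above the cabinet's top when out and 6 mm when fully in; the collar is 4 mm high
- tape: roll of tape lying flat on the rear half of the cabinet's top, 68 mm across, 24 mm tall; origin under its centre, z up. Leave it alone
- carton: cardboard carton on the rear half of the cabinet's top, 50 x 90 x 40 mm tall; origin under its centre. Leave it alone
- wood_block: pale wooden block lying on the bench to the left of the cabinet, 110 x 55 x 45 mm tall; origin under its centre. Leave it alone
- can: plain metal can with a white cap standing on the bench to the right of the cabinet, 60 mm across, 90 mm tall; origin under its centre. Leave it alone
- hammer: hammer lying on the bench well clear of the cabinet, its length along its x axis; less than 50 mm tall. Leave it alone
- angle: piece of bright steel angle lying on the bench, 120 x 50 mm, 50 mm tall; origin under its centre. Leave it alone
- tube: piece of dark square steel tube lying on the bench, 140 x 50 x 50 mm; origin under its centre. Leave it alone

How it is judged:
On the way, in this order (a step that is already met when the one before it is completed fails the run):
1. both drawers are fully home (value of joint each of drawer_left, drawer_right below 0.005 m), for 0.2 s.
2. the push lock is pressed fully in, with both drawers home (all of step 1 and value of joint lock above 0.01 m), for 0.2 s.
At the end, for the whole second after the job is handed in: both drawers are within 5 mm of fully home and the push lock is within 2 mm of fully in (all of step 2); the robot touches nothing.
It fails at once if the lock is pressed while a drawer is still open (value of joint lock above 0.006 m and value of joint any of drawer_left, drawer_right above 0.012 m).
It fails at once if something on or around the cabinet is lifted, knocked or shifted by more than 15 mm (distance of any of tape, carton, wood_block, can, hammer, angle, tube from where it was at the start of the episode above 0.015 m).
It also fails if it takes over 46 s, if anything falls off the work surface, if the arm or the gripper's body presses on something with over 40 N, if the wrist force passes 120 N, or if a joint passes its speed limit or range.

## Working session

There is one attempt and no reset: what is moved stays moved. The work goes in short steps, Python scripts to look and compute and a shell command to move; the robot and the scene stay as the last step left them, time stands still between calls to the robot, and variables do not carry over. Pictures are saved under pics/ and viewed, at most 10 in all, crops included, and the job is handed in when it is done.

```bash
mkdir -p pics
cat > h.py <<'E'
from station import *
import numpy as np, cv2
def cloud(n):
    p,d=read_camera(n);c=camera_params(n);K=np.array(c["intrinsics"]);T=np.array(c["cam_to_world"])
    v,u=np.mgrid[0:480,0:640]
    P=np.stack([(u-K[0,2])/K[0,0]*d,-(v-K[1,2])/K[1,1]*d,-d],-1)@T[:3,:3].T+T[:3,3]
    P[d==0]=np.nan
    return p,P,c
E
python3 - <<'E'
from h import *
for n in("top","scene"):
    p,P,c=cloud(n);cv2.imwrite(f"pics/{n}0.png",p[:,:,::-1]);np.save(n,P);print(c,np.isnan(P).mean())
o=get_obs();print({k:np.round(v,3) for k,v in o.items()})
E
```

```text
{'intrinsics': array([[548.99804179,   0.        , 324.90098268],
       [  0.        , 548.99804179, 249.57660897],
       [  0.        ,   0.        ,   1.        ]]), 'cam_to_world': array([[ 0.02013539,  0.9966558 , -0.07919458,  0.44276243],
       [-0.99978937,  0.0197573 , -0.00555496,  0.00665762],
       [-0.00397172,  0.07928975,  0.9968437 ,  1.55685932],
       [ 0.        ,  0.        ,  0.        ,  1.        ]])} 0.0037955729166666667
{'intrinsics': array([[570.29213415,   0.        , 321.05322073],
       [  0.        , 570.29213415, 236.37025676],
       [  0.        ,   0.        ,   1.        ]]), 'cam_to_world': array([[-0.81247917, -0.45514006,  0.36431459,  1.04037502],
       [ 0.58295351, -0.62724929,  0.51645284,  0.7049731 ],
       [-0.00654231,  0.63198564,  0.77495248,  1.14944493],
       [ 0.        ,  0.        ,  0.        ,  1.        ]])} 0.003951822916666667
{'t': np.float64(0.1), 'q': array([ 1.067,  0.478,  0.022,  1.556, -0.011,  1.109, -0.083]), 'joint_vel': array([ 0.001, -0.002, -0.001, -0.002, -0.001,  0.   , -0.   ]), 'joint_torque': array([ 5.0000e-03, -5.9777e+01,  1.6140e+00, -2.8196e+01,  1.3000e-02,
        5.0000e-03, -0.0000e+00]), 'eef_pos': array([ 0.26 , -0.622,  0.23 ]), 'tool_rot': array([-0.001,  0.98 ,  0.197, -0.   ]), 'contact_force': array([-0.235, -0.65 ,  0.363]), 'torque': array([-0.027, -0.072, -0.005]), 'grasp_force': np.float64(0.0), 'gripper_width': np.float64(1.001)}
```

View pics/top0.png

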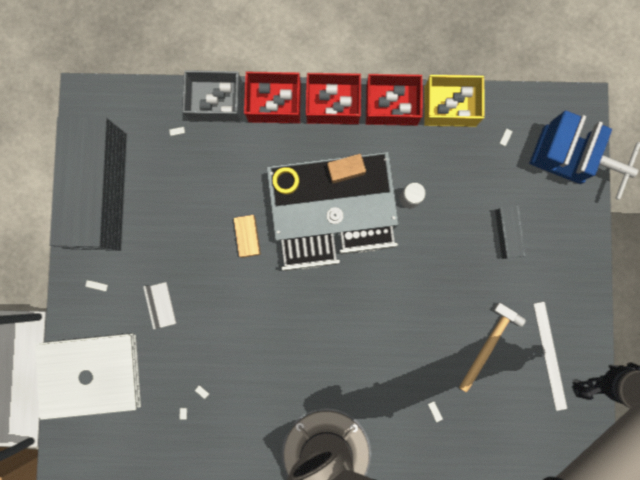

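View pics/scene0.png

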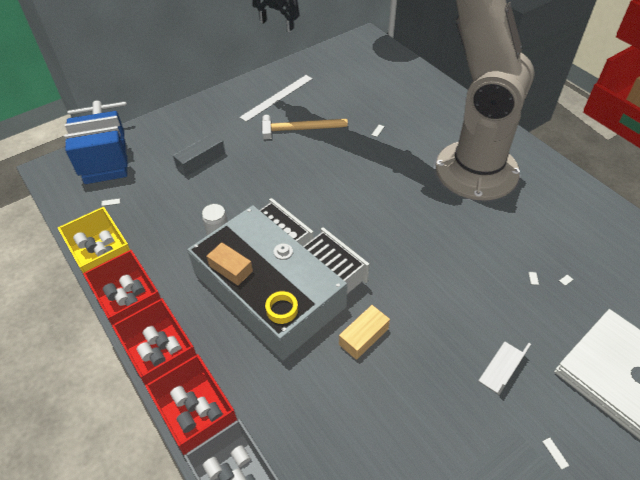

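The top view shows the cabinet (corners about (268,165), (388,153), (396,222), (275,238)), the lock at (335,215), the left drawer front edge at about (310,266), and the right one at about (368,248). The can at (414,193) and the wood block at (246,235) stand on either side, clear of the cabinet. The hammer is at (490,345), between the gripper and the cabinet.

Run:
```python
from h import *
P=np.load("top.npy");z=P[:,:,2]
m=((z>.09)&(z<.16));m[:, :255]=0;m[:,402:]=0;m[:150]=0;m[245:]=0
# cabinet top: z 0.095-0.15 
xy=P[m][:,:2].astype(np.float32)
print("z",np.percentile(P[200:230,290:320,2],[5,50,95]))
top=((z>.093)&m); n,l,s,c=cv2.connectedComponentsWithStats(top.astype(np.uint8));k=1+s[1:,4].argmax()
r=cv2.minAreaRect(P[l==k][:,:2].astype(np.float32));print(r);print(cv2.boxPoints(r))
for a,b in((335,215),(310,266),(368,248),(283,268),(338,262),(343,250),(395,246),(414,193),(246,235),(510,316),(465,388)):print((a,b),np.round(np.nanmedian(P[b-1:b+2,a-1:a+2].reshape(-1,3),0),3))
for u in(295,310,325,355,370,385):
  print(u,[(v,*np.round(P[v,u],3)) for v in range(236,276,1) if z[v,u]>.06 and z[v+1,u]<.06])
S=np.load("scene.npy")
print(np.round(np.nanmedian(S[247:250,280:286].reshape(-1,3),0),3))
```

```text
z [nan nan nan]
((0.7022387385368347, -0.0006659626960754395), (0.20694801211357117, 0.33086898922920227), 8.083659172058105)
[[ 0.5765297   0.14857434]
 [ 0.6230561  -0.17900707]
 [ 0.8279478  -0.14990626]
 [ 0.78142136  0.17767514]]
(335, 215) [ 0.649 -0.01   0.117]
(310, 266) [0.515 0.054 0.078]
(368, 248) [ 0.566 -0.101  0.089]
(283, 268) [0.508 0.126 0.09 ]
(338, 262) [ 0.529 -0.021  0.054]
(343, 250) [ 0.559 -0.034  0.088]
(395, 246) [ 0.576 -0.176  0.061]
(414, 193) [ 0.718 -0.222  0.091]
(246, 235) [0.599 0.234 0.046]
(510, 316) [ 0.39  -0.501  0.024]
(465, 388) [ 0.191 -0.377  0.024]
295 [(268, np.float64(0.509), np.float64(0.095), np.float64(0.069))]
310 [(267, np.float64(0.513), np.float64(0.055), np.float64(0.061))]
325 [(264, np.float64(0.521), np.float64(0.014), np.float64(0.088))]
355 [(250, np.float64(0.56), np.float64(-0.066), np.float64(0.083))]
370 [(249, np.float64(0.565), np.float64(-0.107), np.float64(0.071))]
385 [(247, np.float64(0.571), np.float64(-0.148), np.float64(0.073))]
[ 0.647 -0.008  0.117]
```

Cabinet: yaw is about 0.141 rad and the origin about (0.603, -0.0155). The left drawer is about 70 mm out and the right about 43 mm. I'll approach the right drawer first, with the gripper shut.

```bash
python3 -m creep '[[-1,26,51,0,0,0,-0.05],[-1,26,51,0,0,0,-0.05],[-1,26,51,0,0,0,-0.05],[-1,26,51,0,0,0,-0.05],[-1,26,51,0,0,0,-0.056]]' 20; python3 -m creep '[[-1,26,51,0,0,0,0],[-1,26,51,0,0,0,0],[-1,26,51,0,0,0,0],[-1,26,51,0,0,0,0],[-1,26,51,0,0,0,0]]'
```

```text
t: 0.72
eef_pos: [0.3907, -0.3659, 0.2311]
tool_rot: [-0.0, 0.998, 0.069, -0.0]
contact_force: [1.4, 0.2, 0.2]
gripper_width: 0.001
grasp_force: 0.0
t: 1.35
eef_pos: [0.5206, -0.1112, 0.2311]
tool_rot: [0.0, 0.998, 0.07, -0.0]
contact_force: [0.1, 0.1, -0.5]
gripper_width: -0.001
grasp_force: 0.0
```

```bash
python3 -m creep '[[-1,-5,1,-50,0,0,0],[-1,-5,1,-50,0,0,0],[-1,0,0,-50,0,0,0],[-1,0,0,-21,0,0,0],[-1,0,0,0,0,0,0]]'; python3 -c "
from h import *
p,_=read_camera('scene');cv2.imwrite('pics/s1.png',cv2.resize(p[180:330,180:380,::-1],(800,600)))"
```

```text
t: 1.98
eef_pos: [0.5086, -0.1106, 0.0586]
tool_rot: [-0.0, 0.998, 0.07, -0.002]
contact_force: [-0.8, 0.4, 0.8]
gripper_width: -0.002
grasp_force: 0.0
```

View pics/s1.png

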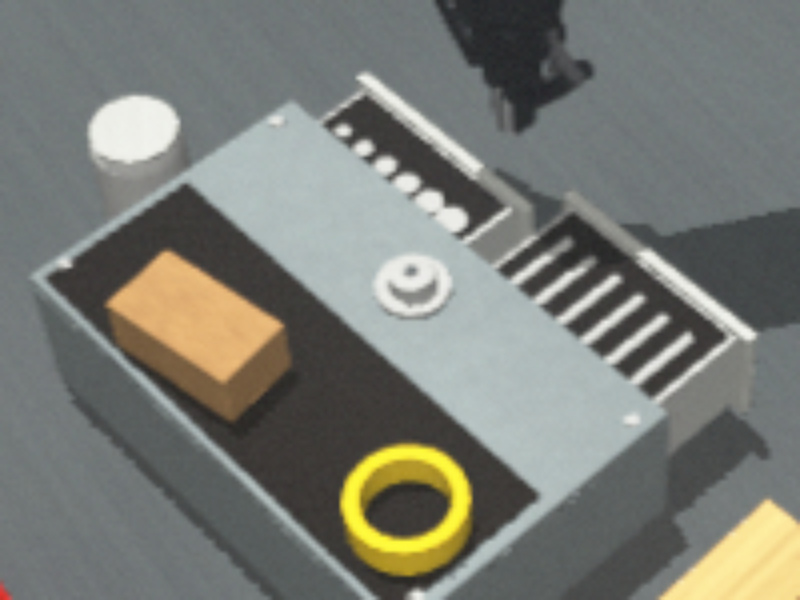

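The crop shows the shut fingertips at about (515,125), with both drawers still open, the right front at about (420,130) and the left front at about (660,265). I'll check that tip against the measured TCP.

```bash
python3 -c "
from h import *
c=camera_params('scene');K=c['intrinsics'];W=np.linalg.inv(c['cam_to_world'])
for p in ([.5086,-.1106,.0586],[.5643,-.102,.09],[.648,-.009,.118]):
  q=W@np.r_[p,1];u=K@[q[0],-q[1],-q[2]];u=u[:2]/u[2];print(u,(u-[180,180])*4)
print(get_obs()['eef_pos'])"
```

```text
[306.89700908 211.29747268] [507.58803632 125.18989073]
[290.05965428 214.83104964] [440.23861712 139.32419855]
[281.61196796 247.43402469] [406.44787184 269.73609877]
[ 0.50984499 -0.11072747  0.05998604]
```

```bash
python3 -m creep '[[-1,15,2.1,0,0,0,0],[-1,15,2.1,0,0,0,0],[-1,12,1.7,0,0,0,0],[-1,12,1.7,0,0,0,0],[-1,10,1.4,0,0,0,0]]'; python3 -m creep '[[-1,8,1.1,0,0,0,0],[-1,4,0.6,0,0,0,0],[-1,3,0.4,0,0,0,0],[-1,0,0,0,0,0,0]]'
```

```text
t: 2.65
eef_pos: [0.5746, -0.1017, 0.0602]
tool_rot: [-0.0, 0.998, 0.07, -0.0]
contact_force: [-3.1, -0.2, 2.1]
gripper_width: 0.001
grasp_force: 1.5
t: 3.15
eef_pos: [0.5897, -0.0996, 0.0603]
tool_rot: [-0.0, 0.998, 0.07, 0.0]
contact_force: [-0.5, 0.3, 0.2]
gripper_width: 0.002
grasp_force: 0.1
```

```bash
python3 -m creep '[[-1,3,0.4,0,0,0,0],[-1,2,0.3,0,0,0,0],[-1,2,0.3,0,0,0,0],[-1,0,0,0,0,0,0]]';  python3 -m creep '[[-1,2,0.3,0,0,0,0],[-1,1,0.1,0,0,0,0],[-1,0,0,0,0,0,0]]'
```

```text
t: 3.65
eef_pos: [0.5966, -0.0987, 0.0603]
tool_rot: [0.0, 0.998, 0.07, 0.0]
contact_force: [-1.0, -0.1, 0.8]
gripper_width: 0.002
grasp_force: 0.4
t: 4.03
eef_pos: [0.5968, -0.0988, 0.0599]
tool_rot: [0.0, 0.998, 0.07, -0.003]
contact_force: [-7.9, -0.2, 4.4]
gripper_width: -0.001
grasp_force: 4.3
```

The right drawer is against its stop (7.9 N, with the tip where I predicted). I'll back off and go to the left drawer.

```bash
python3 -m creep '[[-1,-40,-5.6,0,0,0,0],[-1,-40,-5.6,0,0,0,0],[-1,-29,-4,0,0,0,0],[-1,-7,53,0,0,0,0],[-1,-7,53,0,0,0,0]]'; python3 -m creep '[[-1,-8,53,0,0,0,0],[-1,0,0,0,0,0,0]]'
```

```text
t: 4.65
eef_pos: [0.4772, -0.007, 0.0609]
tool_rot: [-0.0, 0.998, 0.068, 0.001]
contact_force: [1.2, 1.0, -0.1]
gripper_width: -0.005
grasp_force: 0.0
t: 4.9
eef_pos: [0.4689, 0.0507, 0.0609]
tool_rot: [-0.001, 0.997, 0.074, 0.001]
contact_force: [0.8, -1.0, 0.1]
gripper_width: 0.002
grasp_force: 0.0
```

```bash
python3 -m creep '[[-1,15,2.1,0,0,0,0],[-1,15,2.1,0,0,0,0],[-1,12,1.7,0,0,0,0],[-1,12,1.7,0,0,0,0],[-1,12,1.7,0,0,0,0]]'; python3 -m creep '[[-1,12,1.7,0,0,0,0],[-1,10,1.4,0,0,0,0],[-1,8,1.1,0,0,0,0],[-1,4,0.5,0,0,0,0],[-1,0,0,0,0,0,0]]'; python3 -m creep '[[-1,2,0.3,0,0,0,0],[-1,2,0.3,0,0,0,0],[-1,1,0.1,0,0,0,0],[-1,0,0,0,0,0,0]]'
```

```text
t: 5.52
eef_pos: [0.5345, 0.0538, 0.0599]
tool_rot: [0.0, 0.998, 0.069, -0.001]
contact_force: [-3.1, -2.3, -0.8]
gripper_width: -0.006
grasp_force: 1.6
t: 6.15
eef_pos: [0.5693, 0.0602, 0.0607]
tool_rot: [-0.0, 0.998, 0.07, 0.001]
contact_force: [0.5, -0.2, 0.3]
gripper_width: 0.0
grasp_force: 0.0
t: 6.65
eef_pos: [0.5734, 0.0604, 0.0603]
tool_rot: [-0.0, 0.998, 0.07, 0.0]
contact_force: [-1.6, 0.4, 1.1]
gripper_width: 0.002
grasp_force: 0.6
```

```bash
python3 -m creep '[[-1,2,0.3,0,0,0,0],[-1,1,0.1,0,0,0,0],[-1,1,0.1,0,0,0,0],[-1,0,0,0,0,0,0]]'
```

```text
t: 7.15
eef_pos: [0.5736, 0.0601, 0.0596]
tool_rot: [0.001, 0.998, 0.07, -0.004]
contact_force: [-11.3, -1.2, 7.8]
gripper_width: -0.0
grasp_force: 5.8
```

Both drawers are at their stops. I'll draw back, lift, and check the drawers with a picture before I touch the lock.

```bash
python3 -m creep '[[-1,-33,-4.6,0,0,0,0],[-1,-20,0,40,0,0,0],[-1,0,0,50,0,0,0],[-1,0,0,40,0,0,0],[-1,0,0,0,0,0,0]]'
python3 - <<'E'
from h import *
p,P,c=cloud('scene');cv2.imwrite('pics/s2.png',cv2.resize(p[180:330,180:380,::-1],(800,600)))
z=P[:,:,2];m=(z>.112)&(z<.123)&(np.hypot(P[:,:,0]-.648,P[:,:,1]+.009)<.025)
print(m.sum(),np.median(P[m],0),get_obs()['eef_pos'])
E
```

```text
t: 7.78
eef_pos: [0.5272, 0.0563, 0.194]
tool_rot: [-0.0, 0.998, 0.07, 0.004]
contact_force: [0.4, 0.3, -1.4]
gripper_width: -0.0
grasp_force: 0.0
87 [ 0.64674801 -0.00779104  0.11576567] [0.52578475 0.05601591 0.19195087]
```

View pics/s2.png

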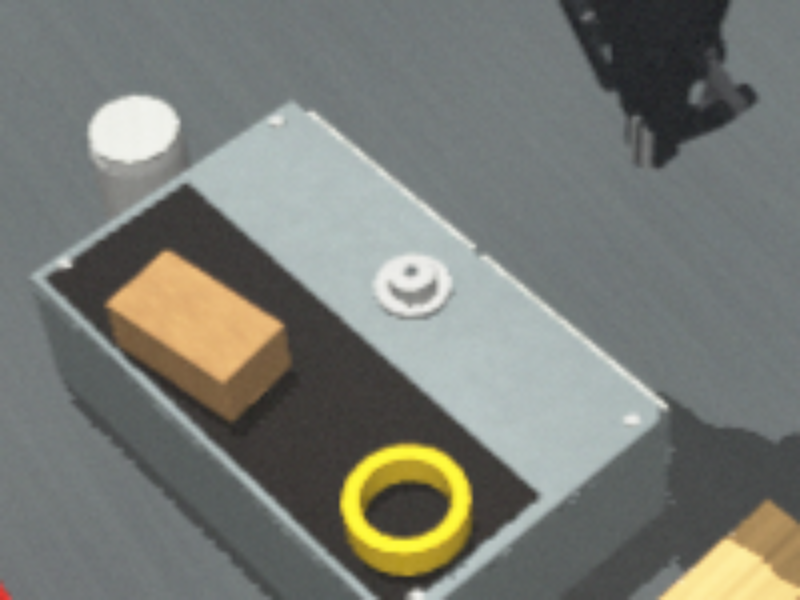

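The picture shows both drawer fronts flush along the cabinet's front edge ((310,115) to (665,405)), with the lock still out at (412,278). The tape and the carton haven't moved. Next I'll go over the lock and down to just above it.

```bash
python3 -m creep '[[-1,41,-22,0,0,0,0],[-1,41,-22,0,0,0,0],[-1,40,-21,-20,0,0,0],[-1,0,0,-30,0,0,0],[-1,0,0,-14,0,0,0]]'; python3 -m creep '[[-1,0,0,0,0,0,0]]'
```

```text
t: 8.45
eef_pos: [0.6446, -0.0094, 0.1227]
tool_rot: [-0.0, 0.998, 0.07, -0.003]
contact_force: [-0.6, -0.5, -0.3]
gripper_width: -0.002
grasp_force: 0.0
t: 8.57
eef_pos: [0.6448, -0.0085, 0.1245]
tool_rot: [-0.0, 0.998, 0.07, -0.002]
contact_force: [-0.5, 0.2, -0.6]
gripper_width: -0.001
grasp_force: 0.0
```

```bash
python3 -m creep '[[-1,3,0,-5,0,0,0],[-1,0,0,-4,0,0,0],[-1,0,0,-4,0,0,0],[-1,0,0,-3,0,0,0],[-1,0,0,0,0,0,0]]'; python3 -m creep '[[-1,0,0,-2,0,0,0],[-1,0,0,-1,0,0,0],[-1,0,0,0,0,0,0]]'
```

```text
t: 9.2
eef_pos: [0.6494, -0.0089, 0.1104]
tool_rot: [-0.0, 0.998, 0.07, 0.0]
contact_force: [0.4, 0.4, 0.7]
gripper_width: -0.002
grasp_force: 0.3
t: 9.57
eef_pos: [0.6493, -0.0089, 0.1072]
tool_rot: [-0.0, 0.998, 0.07, 0.0]
contact_force: [0.2, 1.1, 1.1]
gripper_width: -0.003
grasp_force: 0.5
```

```bash
python3 -m creep '[[-1,0,0,-1,0,0,0],[-1,0,0,-1,0,0,0],[-1,0,0,-1,0,0,0],[-1,0,0,0,0,0,0],[-1,0,0,0,0,0,0]]'
```

```text
t: 10.2
eef_pos: [0.6494, -0.0089, 0.1061]
tool_rot: [0.0, 0.998, 0.07, 0.0]
contact_force: [-4.4, 0.9, 13.1]
gripper_width: -0.003
grasp_force: 6.8
```

The lock is at its stop: the tip is at z = 0.106 with 13 N on it. I'll draw back up and check.

```bash
python3 -m creep '[[-1,0,0,20,0,0,0],[-1,0,0,40,0,0,0],[-1,-40,0,40,0,0,0],[-1,-50,0,20,0,0,0],[-1,-50,0,0,0,0,0]]';python3 -m creep '[[-1,0,0,0,0,0,0],[-1,0,0,0,0,0,0]]'
python3 - <<'E'
from h import *
p,P,c=cloud('scene');cv2.imwrite('pics/s3.png',cv2.resize(p[180:330,180:380,::-1],(800,600)))
z=P[:,:,2];r=np.hypot(P[:,:,0]-.648,P[:,:,1]+.009)
print(np.nanmedian(z[r<.01]),np.nanmedian(z[(r>.03)&(r<.04)]))
E
```

```text
t: 10.82
eef_pos: [0.509, -0.0089, 0.2267]
tool_rot: [0.0, 0.998, 0.07, 0.002]
contact_force: [1.2, -0.0, -1.0]
gripper_width: -0.005
grasp_force: 0.0
t: 11.08
eef_pos: [0.5099, -0.009, 0.2251]
tool_rot: [0.0, 0.998, 0.07, 0.001]
contact_force: [0.4, -0.5, -0.1]
gripper_width: 0.0
grasp_force: 0.0
0.10595425084841881 0.09974838809445763
```

View pics/s3.png

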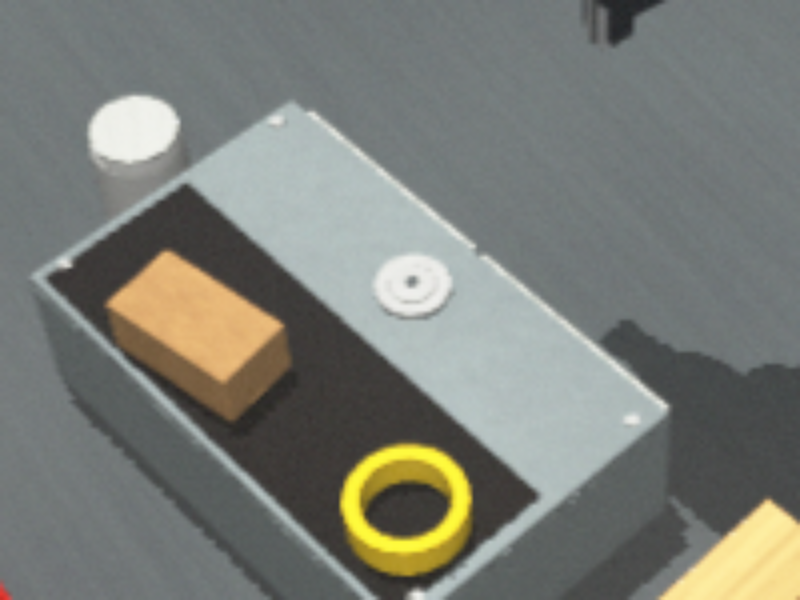

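The lock at (412,284) is down almost to its collar, 6 mm above the cabinet top. Both drawers are flush, nothing else in view has moved, and the gripper is clear.

```bash
python3 -c "
from station import *
print(hand_in())"
```

```text
the job is handed in; nothing more can be done
None
```

Both drawers were pushed fully home, then the lock was pressed fully in (its top 6 mm above the cabinet), the arm was drawn back clear, and the job was handed in at about 11 s on the robot's clock; no verdict was returned.

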